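Hang the lift-off door on the flight case

TASK

Lift the black door out of its wooden stand and hang it on the open flight case: lower it gently so that both hinge knuckles go down over their two pins together until they sit fully home, keeping hold of the door until then. Then let go and leave the door hanging upright and still on its pins, standing open at whatever angle you like. Leave the caster, the carton and the can where they are.

Things in the scene. Friction and masses are not known exactly. Their poses are not given: they have to be found in the camera images.
- door: Loose black panel, aluminium edges, 158 wide (x), 12 thick (y), 165 mm tall (z up), 0.27-0.53 kg. Origin: centre of its underside; centre of mass within 12 mm of the vertical through it. Two upright steel tubes (hinge knuckles: 26 mm outside, 11 bore, 24 tall) stand past its +x edge, their axis at x = +93 mm, undersides at z = 30 and 120 mm. Its top edge is free to be pinched across the thickness.
- knuckle_low (a point): Centre of the underside of the door's lower knuckle, on the bore's axis; moves with the door.
- knuckle_high (a point): Centre of the underside of the door's upper knuckle, on the bore's axis; moves with the door.
- door_top (a point): Middle of the door's top edge, 165 mm above its underside.
- case: Fixed black flight case, aluminium edges, 160 deep (x), 190 wide (y), 200 mm tall. Origin: centre of its underside. Open front faces its -x. On the front near the -y edge a steel hinge leaf has two arms (8 mm thick, 14 wide) one above the other sticking out to -x, each with an upright pin 8 mm thick, 18 tall, flat tip. The pins' axis is 22 mm before the case, 18 before the leaf plate.
- shoulder_low (a point): Foot of the lower pin (top of its arm, where a knuckle rests when home), 55 mm above the table, at x = -102, y = -68 mm in the case's frame, if the leaf were mid-slot. The leaf is screwed tight up to 12 mm either way along the case's y axis; where is not reported: find it by touch or eye. True in the case's x and z.
- shoulder_high (a point): The same for the upper pin, 90 mm straight above: both pins are off by the same amount, on one vertical line. The lower knuckle must come in sideways, between the lower pin's tip and the upper arm. A knuckle that is far off misses its pin and lands beside it on the arm: then it is not trapped sideways and the door will fall when let go.
- rack: Fixed wooden stand in which the door waits upright, 110 mm long (x) by 100 mm wide (y); a 15 mm slot along its x axis holds the door's lower edge, slot floor 12 mm and walls 46 mm above the table. Origin: centre of its underside. The door's knuckles point to the stand's +x.
- caster: Loose caster wheel, 75 by 60 mm mounting plate down on the table, wheel up, 77 mm tall. A bystander. Origin: under the wheel.
- carton: Loose cardboard box, 100 by 140 by 75 mm. A bystander. Origin: centre of its underside.
- can: Loose grey can, 66 mm diameter, 120 mm tall. A bystander. Origin: centre of its underside.
Not all that is in view belongs to the job. Leave any purple look-alike of the rack alone.

How it is judged:
On the way, in this order (a step that is already met when the one before it is completed fails the run):
1. the door is lifted clear of its stand (z of door in the frame of rack above 0.05 m and contact force between the fingers and door above 1 N), for 0.1 s.
2. both knuckles are home on their pins while the gripper still holds the door (contact force between the fingers and door above 1 N and z of knuckle_low in the frame of shoulder_low below 0.004 m and z of knuckle_high in the frame of shoulder_high below 0.004 m and distance between knuckle_low and shoulder_low below 0.017 m and distance between knuckle_high and shoulder_high below 0.017 m and angle between door's own z axis and vertical below 0.07 rad), for 0.15 s.
At the end, for the whole second after the job is handed in: Both knuckles sit on their shoulders within 4 mm in height and within 17 mm of the mid-slot points, the door is upright within 4 degrees, still, and released (z of knuckle_low in the frame of shoulder_low between -0.004 and 0.004 m and z of knuckle_high in the frame of shoulder_high between -0.004 and 0.004 m and distance between knuckle_low and shoulder_low below 0.017 m and distance between knuckle_high and shoulder_high below 0.017 m and angle between door's own z axis and vertical below 0.07 rad and linear speed of door below 0.02 m/s and angular speed of door below 0.1 rad/s and contact force between door and the fingers below 0.1 N); the robot touches nothing.
It fails at once if the door is forced against the case or its hinge with more than 50 N (contact force between door and case above 50 N).
It fails at once if the caster is moved more than 30 mm (distance of caster from where it was at the start of the episode above 0.03 m).
It fails at once if the carton is moved more than 30 mm (distance of carton from where it was at the start of the episode above 0.03 m).
It fails at once if the can is moved more than 30 mm (distance of can from where it was at the start of the episode above 0.03 m).
It also fails if it takes over 72 s, if anything falls off the work surface, if the arm or the gripper's body presses on something with over 40 N, if the wrist force passes 120 N, or if a joint passes its speed limit or range.

ROBOT

A 7-joint arm with a two-finger parallel gripper is mounted at the origin on the work surface. World frame = base frame: x ahead of the robot, y to its left, z up, the work surface at z = 0. Lengths are in m, angles in rad, forces in N, time in s.
With the tool pointing down it reaches from about 0.4 to 0.875 m from the base axis. Payload 4.4 kg.
Tool frame: the origin (TCP) lies midway between the tips of the shut fingers; the grasp point (between the pads) lies 19 mm behind it (bot.pinch_z is the z of the grasp point in the tool frame, in m); z points along the fingers, y is the direction in which the jaws open and shut (so a half turn about z gives the same grasp; the last joint's range is limited). The gripper opens to 85 mm and grips with 20 to 120 N. Pads are 22 mm wide; open, the fingers measure 114 mm over their backs; the gripper's body (76 mm by 85 mm) begins 54 mm behind the grasp point. The pads swing forward as they close: fully open they stand 13 mm farther back than shut.
Start: joints at [-0.066, 0.628, 0.038, 1.517, -0.027, 0.996, -0.02], TCP at [0.65, 0, 0.231] pointing down, gripper open.
Joint ranges: [-3.06, 3.06], [-0.37, 2.12], [-1.25, 1.32], [0.18, 2.47], [-1.1, 4.24], [0.23, 1.98], [-2.94, 2.94]. Speed limits (rad/s): [2.57, 2.57, 3.14, 3.14, 3.14, 3.14, 3.14].

INTERFACE

Orientations are given as a rotation vector (axis times angle).
In Python, from workcell import monitor, get_image, order, bot gives the robot as it stands. The module is installed in compiled form; this text tells all that it offers.
- The arm moves only by the tool jog_arm, never from a script. Its argument "steps" is a list of rows, each an object of numbers: "rx", "ry", "rz": the turn, a rotation vector about the tool's x, y, z in units of 8 degrees (1.0 is 8 degrees); "tx", "ty", "tz": the shift along the tool's x, y, z in units of 50 mm (1.0 is 50 mm); "gripper": the opening in per cent of the stroke, from 0 (shut) to 100 (fully open). A call has 1 to 10 rows; each row is the pose to reach, as a shift and turn from the pose measured when the call began, along the tool's axes at that moment; what a row does not reach only later rows make up. A row lasts 1/8 s, in which the tool goes at most 62.5 mm and 10.7 degrees, less where a joint would pass 70% of its speed; a pose out of reach is approached as far as the arm can. A call with a gripper value outside its range is refused whole. The fingers move at their own pace and stop on an object; "squeeze" is the grip in N (left out, the last holds). Time passes only in rows, so rows that repeat a pose let the fingers close. It gives the time, the measured TCP pose, the force and the opening at its end, in the units of the state.
- monitor.read_state(): the state, without advancing time (a new reading comes with each control period).
- get_image(name): name is "scene" or "side" or "wrist"; returns a dict with "pixels" (400x640x3 uint8, red, green, blue), "depth" (400x640 float32, m along the optical axis (not along the pixel's ray), 0 where there is no reading), "vfov" (degrees; the focal length in pixels is half the picture's height over the tangent of half this angle, whatever the lens; pixels are square), "cx", "cy" (the principal point, pixels), "rvec" (rotation vector, rad) and "tvec" (3), from world to camera coordinates, as OpenCV has them. Camera axes: x right, y down, z forward; pixel columns grow to the right and rows downward; lengths in m; the calibration is good to about 2 mm. The wrist camera is an equidistant fisheye: a pixel r from the principal point sees the ray r / f radians off the axis. A picture is of the moment at which its call begins.
- order.hand_in(): hands the job in, once; it reports no verdict.
The state is a dict: "time": time; "joints": joint angles; "qvel": joint speeds; "joint_efforts": joint torques, N m; "tcp_pos": TCP position; "ee_rot": TCP orientation; "ft_force": force on the tool from outside, world axes, zero at the start; "torque": the same for the moment, N m; "opening": opening from 0.0 (shut) to 1.0 (fully open).
Only numpy, scipy, OpenCV 4.12 (cv2) and the standard library are available. Lean on these libraries where they do the work, as an engineer would, in place of code of your own. Each camera call takes 0.05 s, during which the arm holds its last target.

## Working session

There is one attempt and no reset: what is moved stays moved. The work goes in short steps, Python scripts to look and compute and a tool call to move; the robot and the scene stay as the last step left them, time stands still between calls to the robot, and variables do not carry over. Pictures are saved under pics/ and viewed, and the job is handed in when it is done.

Besides the shell and the picture viewer there is one more tool, called after "Request:" as name(argument=value, ...) on one line, values as JSON. jog_arm: Moves the arm, as the interface text tells. Its arguments: {"type":"object","properties":{"steps":{"type":"array"},"squeeze":{"type":"number"}},"required":["steps"]}

```bash
mkdir -p pics
cat > h.py <<'E'
import numpy as np, cv2
from workcell import monitor, get_image, order, bot
from scipy.spatial.transform import Rotation as R
def grab(n):
    im=get_image(n); np.savez(f'{n}.npz',**im); return im
def load(n): return dict(np.load(f'{n}.npz'))
def pt(im,u,v,z=None):
    f=200/np.tan(np.radians(float(im['vfov']))/2)
    d=im['depth'][int(v),int(u)] if z is None else z
    c=np.array([(u-im['cx'])/f*d,(v-im['cy'])/f*d,d])
    M=cv2.Rodrigues(np.array(im['rvec'],float))[0]
    return M.T@(c-np.array(im['tvec']).ravel())
def cloud(im):
    f=200/np.tan(np.radians(float(im['vfov']))/2)
    v,u=np.mgrid[0:400,0:640]; d=im['depth']
    c=np.stack([(u-im['cx'])/f*d,(v-im['cy'])/f*d,d],-1)
    M=cv2.Rodrigues(np.array(im['rvec'],float))[0]
    return (c-np.array(im['tvec']).ravel())@M
def proj(im,p):
    f=200/np.tan(np.radians(float(im['vfov']))/2)
    M=cv2.Rodrigues(np.array(im['rvec'],float))[0]
    c=M@np.array(p)+np.array(im['tvec']).ravel()
    return c[0]/c[2]*f+im['cx'],c[1]/c[2]*f+im['cy']
def save(im,name,crop=None,s=1):
    p=im['pixels'][:,:,::-1]
    if crop: a,b,c,d=crop; p=p[b:d,a:c]
    if s!=1: p=cv2.resize(p,None,fx=s,fy=s,interpolation=cv2.INTER_CUBIC)
    cv2.imwrite('pics/'+name,p)
def world2tool(dw):
    s=monitor.read_state(); return R.from_rotvec(s['ee_rot']).inv().apply(dw)/0.05
E
python3 - <<'E'
from h import *
for n in('scene','side','wrist'):
    im=grab(n); save(im,n+'0.png'); print(n,im['vfov'],im['cx'],im['cy'],im['rvec'],im['tvec'])
print(monitor.read_state(), bot.pinch_z)
E
```

```text
scene 45.347025346376114 318.9754658731934 193.64163198812835 [ 1.1684811   2.39255131 -0.93637831] [ 0.36608659 -0.26880096  1.74794287]
side 55.07008957950839 316.07265918793115 190.24304771047196 [ 2.18446027 -0.27889547  0.12498777] [-0.59371326  0.20332735  0.99826687]
wrist 65.70646984690485 317.2587029830628 201.11878822796226 [-2.86486119e+00 -5.36512703e-04  1.54563353e-03] [-0.64922523 -0.03572736  0.37936339]
{'time': 0.15, 'joints': array([-0.0657445 ,  0.62917172,  0.03844576,  1.51809653, -0.02698303,
        0.99629927, -0.01999444]), 'qvel': array([ 0.00045093, -0.00200212,  0.00047383, -0.00508364, -0.00047079,
       -0.00168212, -0.00040671]), 'joint_efforts': array([ 2.19518879e-03, -5.63800478e+01,  1.22790758e+00, -1.93650573e+01,
        1.11919764e-02,  7.40401709e-03, -1.44664841e-05]), 'tcp_pos': array([ 6.49544181e-01, -5.92692896e-06,  2.30588988e-01]), 'ee_rot': array([-2.22076488e+00, -2.22068128e+00,  1.64066406e-03]), 'ft_force': array([ 0.44626629,  0.18458619, -0.81085599]), 'torque': array([ 0.0134843 , -0.01280197, -0.06659796]), 'opening': 1.0009454446645405} -0.0187
```

View pics/scene0.png

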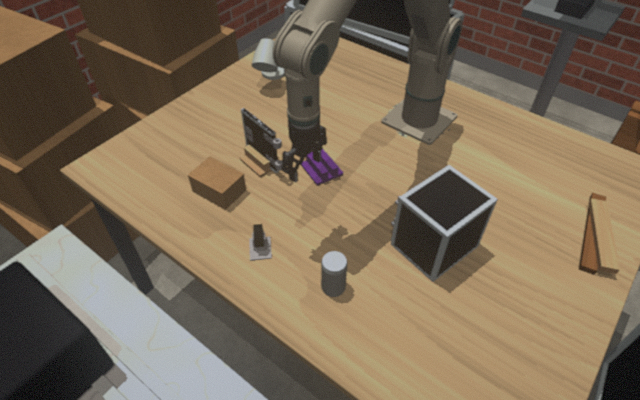

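View pics/side0.png

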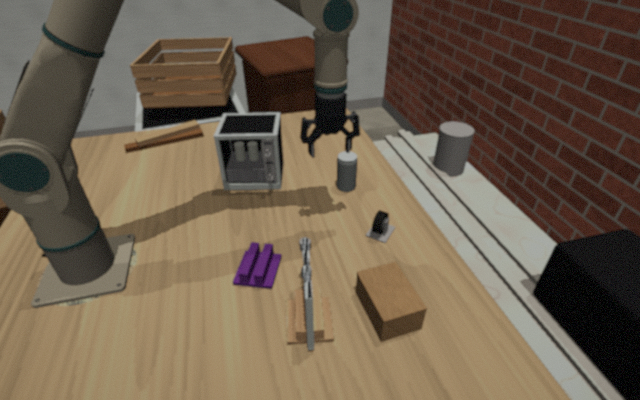

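View pics/wrist0.png

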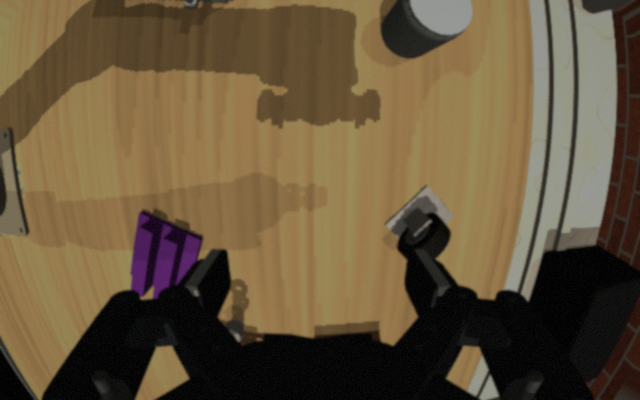

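Side: the door is at (307,295) in the pale wooden stand at (310,320). The purple look-alike is at (258,265). The case's open front is at (250,155), with the hinge leaf probably near (272,160). The carton is at (390,298), the caster at (380,228) and the can at (347,172). I'll enlarge the crops to confirm.

Run:
```python
from h import *
im=load('side'); save(im,'s_door.png',(220,220,420,360),4); save(im,'s_case.png',(200,95,320,205),6)
im2=load('scene'); save(im2,'c_door.png',(180,90,350,210),4)
for n in('scene','side'):
    i=load(n);M=cv2.Rodrigues(i['rvec'])[0];print(n,-M.T@i['tvec'])
for (u,v) in [(310,340),(303,243),(311,343),(258,265),(390,280),(380,228),(347,158),(250,116),(222,116),(280,116),(222,185),(280,187)]:
    print(u,v,pt(im,u,v).round(4))
```

```text
scene [1.31405266 0.56404525 1.10303953]
side [ 0.41596995 -0.8146727   0.74407767]
310 340 [ 0.5051 -0.3774  0.0487]
303 243 [ 0.5271 -0.2335  0.177 ]
311 343 [ 0.5072 -0.3761  0.0354]
258 265 [ 0.4295 -0.1472  0.0472]
390 280 [ 0.7092 -0.2951  0.0756]
380 228 [ 0.7657 -0.1007  0.0504]
347 158 [0.7539 0.1597 0.1203]
250 116 [0.4845 0.3751 0.1995]
222 116 [ 0.3829  1.0721 -0.1016]
280 116 [0.5815 0.3569 0.1954]
222 185 [ 0.3581  0.2975 -0.0035]
280 187 [0.5444 0.2165 0.0091]
```

View pics/s_door.png

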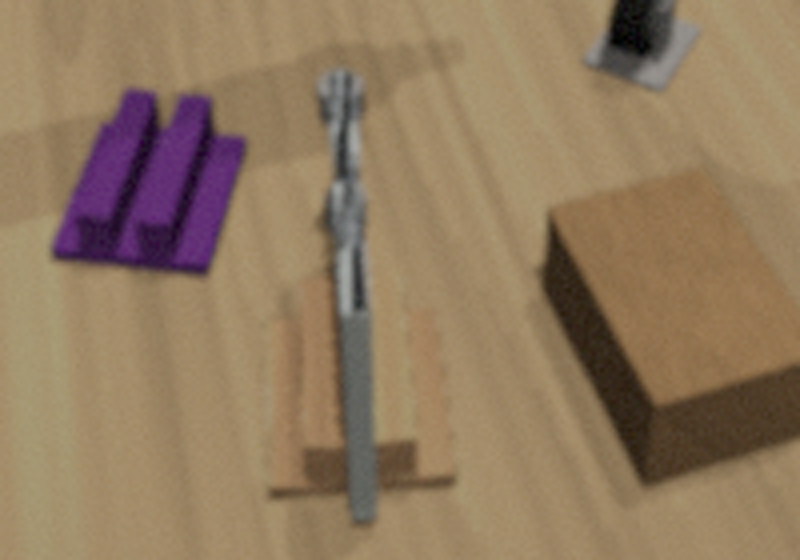

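View pics/s_case.png

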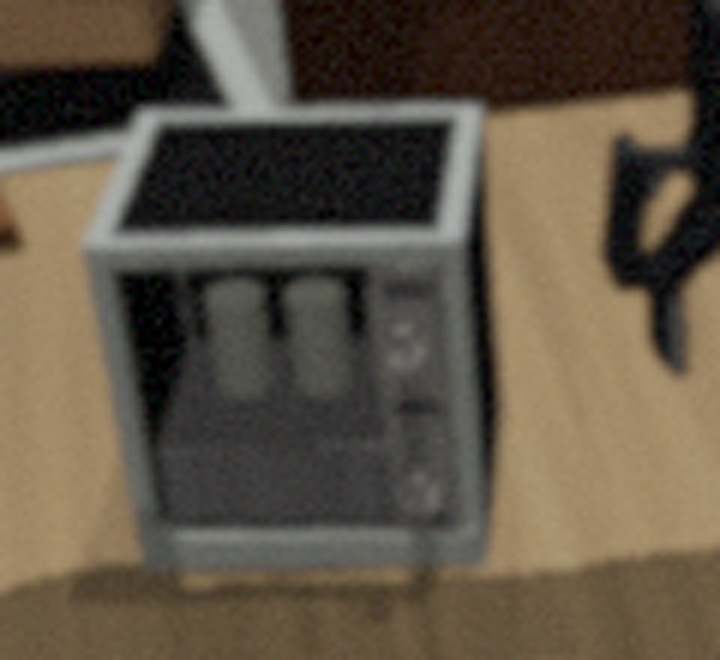

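View pics/c_door.png

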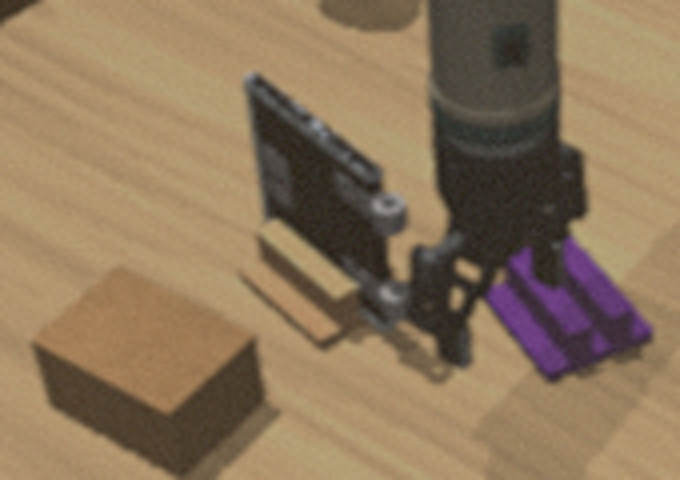

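Run:
```python
from h import *
for n in('side','scene'):
    im=load(n);P=cloud(im).reshape(-1,3);ok=im['depth'].ravel()>0;P=P[ok]
    def box(a,b,c,d,e,f): return P[(P[:,0]>a)&(P[:,0]<b)&(P[:,1]>c)&(P[:,1]<d)&(P[:,2]>e)&(P[:,2]<f)]
    T=box(.35,.65,.17,.48,.195,.207); print(n,'case top',len(T),T[:,2].mean() if len(T) else 0)
    if len(T): r=cv2.minAreaRect(T[:,:2].astype(np.float32)*1000);print(r, cv2.boxPoints(r).round(1).tolist())
    D=box(.44,.60,-.46,-.17,.06,.186); print('door',len(D),D.min(0),D.max(0))
    for lo,hi in((.06,.1),(.1,.14),(.14,.17),(.17,.186)):
        d=D[(D[:,2]>lo)&(D[:,2]<hi)]
        if len(d)>5:
            c=d[:,:2].mean(0);w,V=np.linalg.eigh(np.cov((d[:,:2]-c).T));a=V[:,1]*np.sign(V[1,1])
            s=(d[:,:2]-c)@a
            print(lo,len(d),c,'dir',a,np.degrees(np.arctan2(a[1],a[0])),s.min(),s.max(),np.sqrt(w))
```

```text
side case top 1443 0.19929363899764907
((473.86773681640625, 319.2769775390625), (171.0679168701172, 191.8000946044922), 76.35334777832031) [[360.5, 258.79998779296875], [546.9000244140625, 213.5], [587.2000122070312, 379.79998779296875], [400.8999938964844, 425.0]]
door 791 [ 0.50011258 -0.37883411  0.06008762] [ 0.54889272 -0.19499464  0.17964479]
0.06 117 [ 0.51303833 -0.32994586] dir [0.1470425  0.98913018] 81.54442638171277 -0.048432516965314885 0.1362789435095469 [0.00504849 0.0735243 ]
0.1 111 [ 0.50873286 -0.36137888] dir [0.15475323 0.98795316] 81.0975152724379 -0.01709241568485237 0.15392957851971673 [0.0048446 0.0455676]
0.14 128 [ 0.5174125  -0.31259308] dir [0.16546428 0.98621578] 80.47579333518831 -0.06584988430050095 0.11961792064155388 [0.00648525 0.08056521]
0.17 435 [ 0.51901074 -0.30669357] dir [0.17633162 0.98433082] 79.843840743709 -0.07205907497998695 0.09060963434613928 [0.00390207 0.04772598]
scene case top 3720 0.20190916483137866
((471.05120849609375, 317.0827941894531), (163.33807373046875, 195.64157104492188), 76.38196563720703) [[356.79998779296875, 260.70001220703125], [546.9000244140625, 214.6999969482422], [585.4000244140625, 373.3999938964844], [395.20001220703125, 419.5]]
door 1145 [ 0.49986029 -0.38236432  0.06022978] [ 0.55119863 -0.19275233  0.18595608]
0.06 331 [ 0.52794436 -0.27962639] dir [0.14930046 0.98879187] 81.41361044497245 -0.10436935777584447 0.08845083939914081 [0.00356821 0.0538426 ]
0.1 284 [ 0.52583309 -0.29545578] dir [0.16189766 0.98680755] 80.68293982458968 -0.08573545571633566 0.09813374284741717 [0.00230629 0.05053785]
0.14 302 [ 0.52938334 -0.27193635] dir [0.15718386 0.98756936] 80.95652507594235 -0.10803230687375659 0.07991595112089978 [0.00413665 0.05713407]
0.17 228 [ 0.52181668 -0.29641418] dir [0.1726414  0.98498474] 80.0585688076561 -0.08489556031697697 0.0812181951723439 [0.00473068 0.04828955]
```

```bash
cat >> h.py <<'E'
def cam_in_tool():
    im=load('wrist')  # image 0 at start pose
    return im
def projw(im,p,rv=None,tv=None):
    f=200/np.tan(np.radians(float(im['vfov']))/2)
    M=cv2.Rodrigues(np.array(im['rvec'],float))[0]
    c=M@np.array(p)+np.array(im['tvec']).ravel()
    th=np.arctan2(np.hypot(c[0],c[1]),c[2]);ph=np.arctan2(c[1],c[0])
    return f*th*np.cos(ph)+im['cx'],f*th*np.sin(ph)+im['cy'],np.linalg.norm(c)
def rayw(im,u,v):
    f=200/np.tan(np.radians(float(im['vfov']))/2)
    x,y=u-im['cx'],v-im['cy'];r=np.hypot(x,y);th=r/f
    c=np.array([np.sin(th)*x/r,np.sin(th)*y/r,np.cos(th)])
    M=cv2.Rodrigues(np.array(im['rvec'],float))[0]
    return -M.T@np.array(im['tvec']).ravel(), M.T@c
E
cp wrist.npz wrist_start.npz
python3 - <<'E'
from h import *
im=load('wrist');M=cv2.Rodrigues(im['rvec'])[0];C=-M.T@im['tvec']
print('cam',C,'axis',M[2],'xaxis',M[0])
ex=np.array([np.cos(np.radians(76.36)),np.sin(np.radians(76.36))]);ey=np.array([-ex[1],ex[0]])
c=np.array([.472,.318])
s=load('side');sc=load('scene')
for d in(-.012,0,.012):
  for z in(.055,.073,.145,.163):
    p=np.r_[c-.102*ex+(-.068+d)*ey,z]; print(d,z,p.round(4),'side',np.round(proj(s,p),1))
for q in [(-.08,-.095,.2),(-.08,.095,.2),(.08,-.095,.2),(.08,.095,.2),(-.08,-.095,0),(-.08,.095,0)]:
    p=np.r_[c+q[0]*ex+q[1]*ey,q[2]];print(q,p.round(3),np.round(proj(s,p),1),np.round(proj(sc,p),1))
E
```

```text
cam [0.64962535 0.06942165 0.37397053] axis [-0.00100734 -0.27321264 -0.96195314] xaxis [ 9.99999360e-01  2.20019887e-04 -1.10966716e-03]
-0.012 0.055 [0.5257 0.2    0.055 ] side [274.1 179.1]
-0.012 0.073 [0.5257 0.2    0.073 ] side [273.7 174.4]
-0.012 0.145 [0.5257 0.2    0.145 ] side [271.9 154.7]
-0.012 0.163 [0.5257 0.2    0.163 ] side [271.4 149.6]
0 0.055 [0.514  0.2028 0.055 ] side [270.4 179.1]
0 0.073 [0.514  0.2028 0.073 ] side [269.9 174.4]
0 0.145 [0.514  0.2028 0.145 ] side [267.9 154.8]
0 0.163 [0.514  0.2028 0.163 ] side [267.4 149.7]
0.012 0.055 [0.5024 0.2057 0.055 ] side [266.6 179.2]
0.012 0.073 [0.5024 0.2057 0.073 ] side [266.1 174.5]
0.012 0.145 [0.5024 0.2057 0.145 ] side [264.  154.9]
0.012 0.163 [0.5024 0.2057 0.163 ] side [263.4 149.7]
(-0.08, -0.095, 0.2) [0.545 0.218 0.2  ] [276.  135.2] [398.2 197.7]
(-0.08, 0.095, 0.2) [0.361 0.263 0.2  ] [212.9 136.1] [448.3 165.4]
(0.08, -0.095, 0.2) [0.583 0.373 0.2  ] [279.6 112.6] [446.1 236.9]
(0.08, 0.095, 0.2) [0.399 0.418 0.2  ] [222.9 113.5] [496.6 199.7]
(-0.08, -0.095, 0) [0.545 0.218 0.   ] [280.4 189. ] [389.8 244.8]
(-0.08, 0.095, 0) [0.361 0.263 0.   ] [223.2 189.9] [435.2 213.2]
```

Request:
jog_arm(steps=[{"tx": 1.3, "ty": -1.35}, {"tx": 2.6, "ty": -2.7}, {"tx": 2.6, "ty": -2.7}, {"tx": 2.6, "ty": -2.7}])

```text
validation failed for argument at $.st...
```

Run:
```python
from h import *
im=grab('wrist'); save(im,'w1.png'); save(im,'w1c.png',(220,20,420,170),4)
ex=np.array([np.cos(np.radians(76.36)),np.sin(np.radians(76.36))]);ey=np.array([-ex[1],ex[0]])
c=np.array([.472,.318])
for d in(-.012,0,.012):
  for z in(.055,.073,.145,.163):
    p=np.r_[c-.102*ex+(-.068+d)*ey,z]; print(d,z,np.round(projw(im,p),3))
```

```text
-0.012 0.055 [202.611   3.826   0.366]
-0.012 0.073 [196.755  -1.436   0.351]
-0.012 0.145 [166.884 -27.621   0.291]
-0.012 0.163 [157.344 -35.75    0.277]
0 0.055 [192.952   3.128   0.372]
0 0.073 [186.722  -2.029   0.356]
0 0.145 [155.198 -27.435   0.298]
0 0.163 [145.22  -35.233   0.284]
0.012 0.055 [183.547   2.56    0.377]
0.012 0.073 [176.978  -2.481   0.362]
0.012 0.145 [144.001 -27.068   0.305]
0.012 0.163 [133.656 -34.528   0.291]
```

View pics/w1.png

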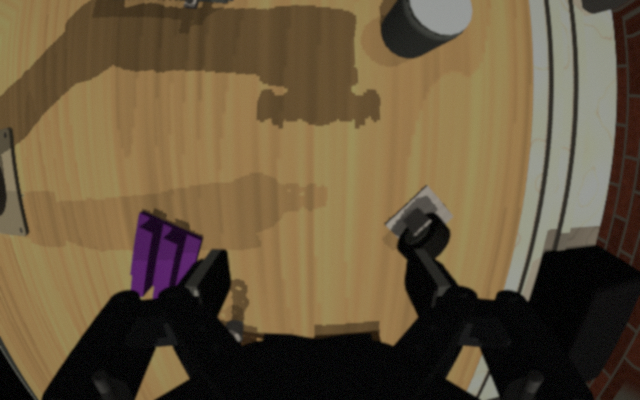

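View pics/w1c.png

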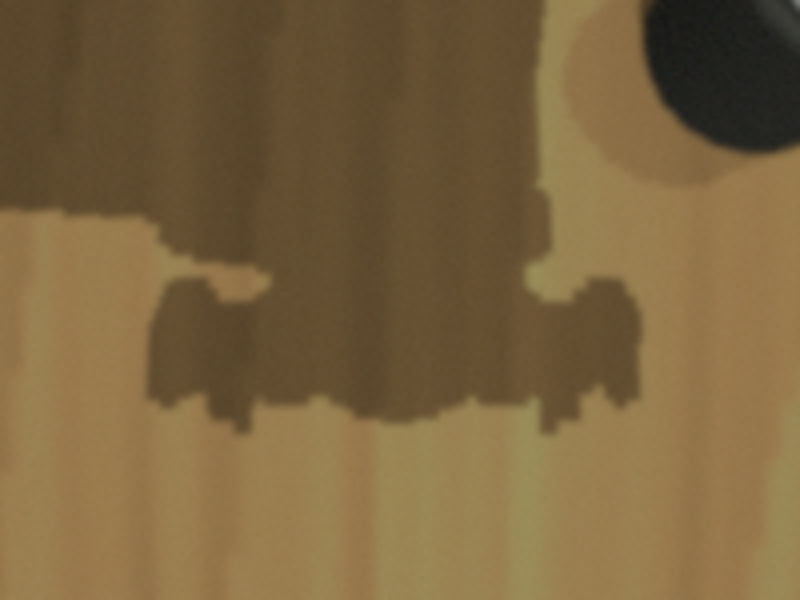

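The move was refused, and the picture is unchanged. I'll give every field in each row.

Request:
jog_arm(steps=[{"rx": 0, "ry": 0, "rz": 0, "tx": 1.3, "ty": -1.35, "tz": 0, "gripper": 100}, {"rx": 0, "ry": 0, "rz": 0, "tx": 2.6, "ty": -2.7, "tz": 0, "gripper": 100}, {"rx": 0, "ry": 0, "rz": 0, "tx": 2.6, "ty": -2.7, "tz": 0, "gripper": 100}, {"rx": 0, "ry": 0, "rz": 0, "tx": 2.6, "ty": -2.7, "tz": 0, "gripper": 100}])

```text
time: 0.7
tcp_pos: [0.5107, 0.1347, 0.2309]
ee_rot: [-2.209, -2.228, 0.002]
ft_force: [0.8, -0.5, 0.5]
opening: 0.999
```

Run:
```python
from h import *
im=grab('wrist'); save(im,'w2.png'); save(im,'w2c.png',(220,20,420,170),4)
ex=np.array([np.cos(np.radians(76.36)),np.sin(np.radians(76.36))]);ey=np.array([-ex[1],ex[0]])
c=np.array([.472,.318])
for d in(-.012,0,.012):
  for z in(.055,.073,.145,.163):
    p=np.r_[c-.102*ex+(-.068+d)*ey,z]; print(d,z,np.round(projw(im,p),3))
```

```text
-0.012 0.055 [3.33134e+02 1.19896e+02 3.20000e-01]
-0.012 0.073 [3.34010e+02 1.20128e+02 3.02000e-01]
-0.012 0.145 [3.38882e+02 1.21430e+02 2.30000e-01]
-0.012 0.163 [3.40615e+02 1.21896e+02 2.12000e-01]
0 0.055 [3.21741e+02 1.16990e+02 3.20000e-01]
0 0.073 [3.21940e+02 1.17046e+02 3.02000e-01]
0 0.145 [3.23046e+02 1.17356e+02 2.30000e-01]
0 0.163 [3.23441e+02 1.17467e+02 2.12000e-01]
0.012 0.055 [310.319 114.158   0.32 ]
0.012 0.073 [3.09836e+02 1.14046e+02 3.02000e-01]
0.012 0.145 [3.07147e+02 1.13423e+02 2.30000e-01]
0.012 0.163 [3.06189e+02 1.13202e+02 2.12000e-01]
```

View pics/w2.png

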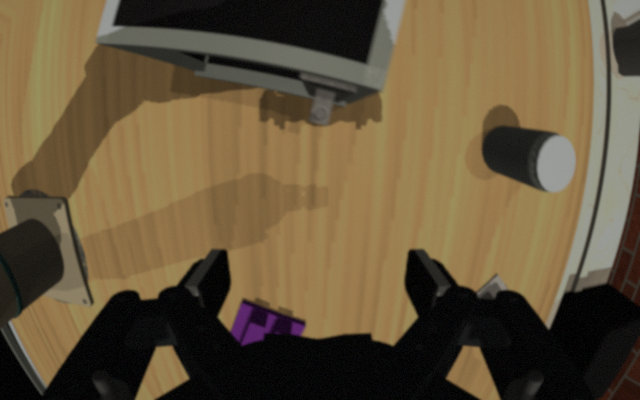

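View pics/w2c.png

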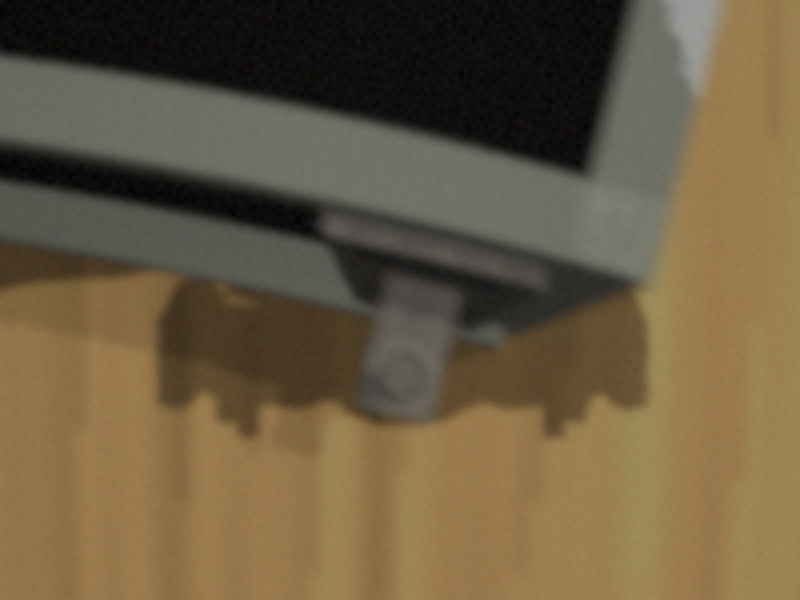

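```bash
python3 - <<'E'
from h import *
im=load('wrist'); 
def at(u,v,z):
    C,r=rayw(im,u,v); return C+r*(z-C[2])/r[2]
print('pin tip',at(321,112.4,.163))
p=im['depth'][108:118,316:327]; print(p.round(3)[::3,::3], )
C,r=rayw(im,321,112.4);M=cv2.Rodrigues(im['rvec'])[0]; d=np.median(p[2:6,3:7]);print(d,C+r*d/(M[2]@r))
print('corner',at(382.5,90,.2), 'leftcorner?',at(100,43,.2))
ex=np.array([np.cos(np.radians(76.36)),np.sin(np.radians(76.36))]);ey=np.array([-ex[1],ex[0]])
q=at(321,112.4,.163)[:2]-np.array([.472,.318]);print('case frame',q@ex,q@ey)
E
python3 - <<'E'
import sys;sys.path.insert(0,'.')
from h import *
im=load('wrist'); im=dict(im); im['pixels']=cv2.convertScaleAbs(im['pixels'],alpha=2)
save(im,'/w2d.png',(295,90,350,130),14)
E
```

```text
pin tip [0.51234764 0.20628285 0.163     ]
[[0.202 0.202 0.202 0.219]
 [0.201 0.203 0.202 0.219]
 [0.202 0.204 0.202 0.22 ]
 [0.203 0.203 0.203 0.221]]
0.20208763 [0.51234041 0.20627228 0.16388797]
corner [0.54645688 0.21971247 0.2       ] leftcorner? [0.36435202 0.26288567 0.2       ]
case frame -0.09905153997372394 -0.06555490097327443
```

View pics/w2d.png

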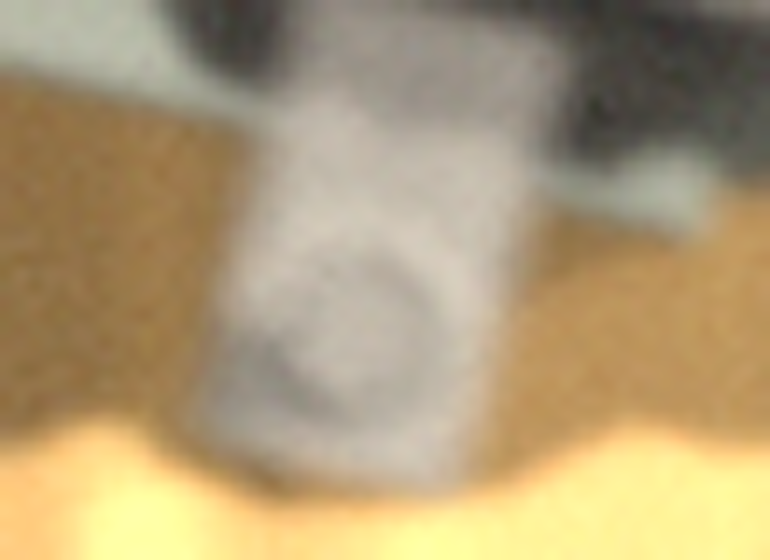

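Wrist: the upper pin tip is at about (321,113.5), on the arm that sticks out from the leaf plate. That gives roughly (0.512, 0.206) at z 0.163, 3 mm from where the case fit puts it mid-slot. Now to the door.

Request:
jog_arm(steps=[{"rx": 0, "ry": 0, "rz": 0.2, "tx": -1.2, "ty": 0, "tz": -0.4, "gripper": 100}, {"rx": 0, "ry": 0, "rz": 0.4, "tx": -2.4, "ty": 0, "tz": -0.4, "gripper": 100}, {"rx": 0, "ry": 0, "rz": 0.6, "tx": -3.6, "ty": 0.1, "tz": -0.4, "gripper": 100}, {"rx": 0, "ry": 0, "rz": 0.8, "tx": -4.8, "ty": 0.1, "tz": -0.4, "gripper": 100}, {"rx": 0, "ry": 0, "rz": 1.0, "tx": -6.0, "ty": 0.2, "tz": -0.4, "gripper": 100}, {"rx": 0, "ry": 0, "rz": 1.2, "tx": -7.2, "ty": 0.2, "tz": -0.4, "gripper": 100}, {"rx": 0, "ry": 0, "rz": 1.2, "tx": -8.4, "ty": 0.2, "tz": -0.4, "gripper": 100}, {"rx": 0, "ry": 0, "rz": 1.2, "tx": -8.7, "ty": 0.2, "tz": -0.4, "gripper": 100}, {"rx": 0, "ry": 0, "rz": 1.2, "tx": -8.7, "ty": 0.2, "tz": -0.4, "gripper": 100}, {"rx": 0, "ry": 0, "rz": 1.2, "tx": -8.7, "ty": 0.2, "tz": -0.4, "gripper": 100}])

```text
time: 2.0
tcp_pos: [0.5258, -0.3011, 0.2507]
ee_rot: [-2.391, -2.034, -0.0]
ft_force: [-0.6, -0.2, -0.9]
opening: 0.999
```

Run:
```python
from h import *
im=grab('wrist'); save(im,'w3.png'); 
s=monitor.read_state();print(s['tcp_pos'],s['ee_rot'],R.from_rotvec(s['ee_rot']).as_matrix().round(4))
```

```text
[ 0.5259293  -0.30079567  0.25078904] [-2.39021981e+00 -2.03497578e+00 -1.76995062e-04] [[ 0.1595  0.9872 -0.0015]
 [ 0.9872 -0.1595  0.0019]
 [ 0.0017 -0.0018 -1.    ]]
```

View pics/w3.png

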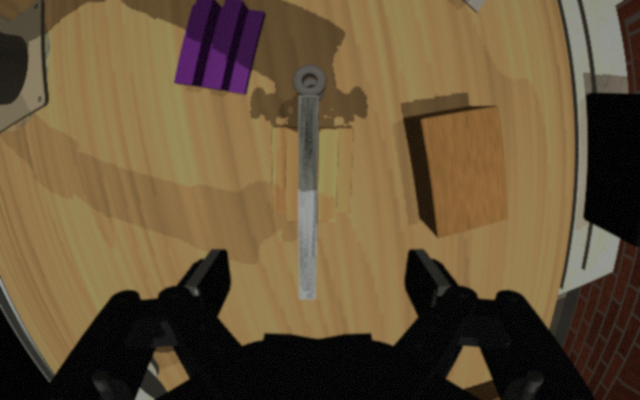

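Run:
```python
from h import *
im=load('wrist'); save(im,'w3c.png',(260,50,360,310),3)
def at(u,v,z):
    C,r=rayw(im,u,v); return C+r*(z-C[2])/r[2]
for u,v in((308,97),(308.5,200),(307,298)): print(u,v,at(u,v,.177),im['depth'][v if isinstance(v,int) else int(v),int(u)])
print('kn',at(310,79,.156))
s=monitor.read_state();A=R.from_rotvec(s['ee_rot'])
for q in((308,97,.177),(307,298,.177),(310,79,.156)): print(A.inv().apply(at(*q)-s['tcp_pos']))
```

```text
308 97 [ 0.53261477 -0.21862235  0.177     ] 0.20515786
308.5 200 [ 0.52081141 -0.29146561  0.177     ] 0.2249869
307 298 [ 0.50520377 -0.3744011   0.177     ] 0.24724083
kn [ 0.53591701 -0.20370479  0.156     ]
[ 0.0820643  -0.00637717  0.07393752]
[-0.07609207 -0.00858643  0.07367768]
[ 0.09728256 -0.00545947  0.09496132]
```

View pics/w3c.png

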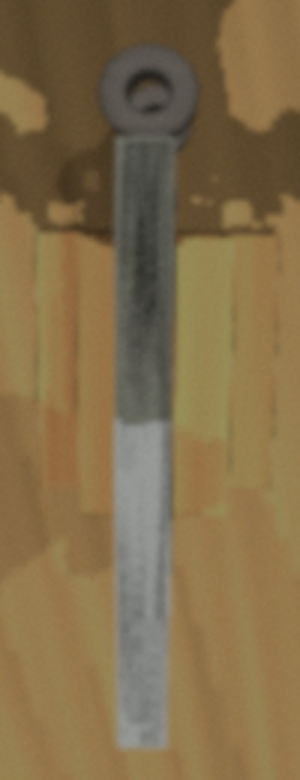

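Request:
jog_arm(steps=[{"rx": 0, "ry": 0, "rz": 0.1, "tx": 0.05, "ty": -0.15, "tz": 0, "gripper": 100}, {"rx": 0, "ry": 0, "rz": 0.1, "tx": 0.05, "ty": -0.15, "tz": 0.8, "gripper": 100}, {"rx": 0, "ry": 0, "rz": 0.1, "tx": 0.05, "ty": -0.15, "tz": 1.6, "gripper": 100}, {"rx": 0, "ry": 0, "rz": 0.1, "tx": 0.05, "ty": -0.15, "tz": 2.2, "gripper": 60}, {"rx": 0, "ry": 0, "rz": 0.1, "tx": 0.05, "ty": -0.15, "tz": 2.2, "gripper": 40}, {"rx": 0, "ry": 0, "rz": 0.1, "tx": 0.05, "ty": -0.15, "tz": 2.2, "gripper": 35}], squeeze=80)

```text
time: 2.8
tcp_pos: [0.5195, -0.2967, 0.1421]
ee_rot: [-2.405, -2.02, -0.001]
ft_force: [-0.4, 0.1, 0.4]
opening: 0.375
```

Run:
```python
from h import *
im=grab('wrist'); save(im,'w4.png',(200,0,440,400),2); 
s=monitor.read_state();print(s['tcp_pos'],s['ee_rot'],s['opening'],s['ft_force'])
```

```text
[ 0.51980348 -0.29704729  0.14251401] [2.40569938e+00 2.02025786e+00 1.91071373e-03] 0.3476903047734419 [ 0.12362491 -0.0597035  -0.35574926]
```

View pics/w4.png

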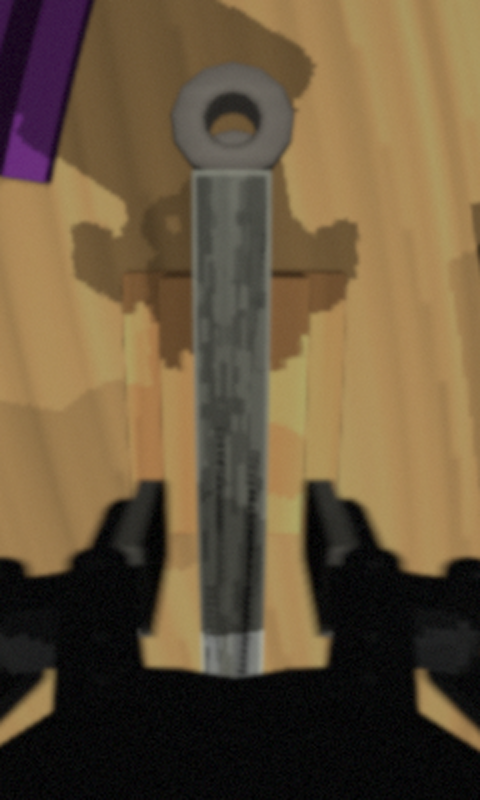

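The door is centred between the fingers, and the bore at crop (232,118) is visible from above. I'll close now.

Request:
jog_arm(steps=[{"rx": 0, "ry": 0, "rz": 0, "tx": 0, "ty": 0, "tz": 0, "gripper": 20}, {"rx": 0, "ry": 0, "rz": 0, "tx": 0, "ty": 0, "tz": 0, "gripper": 10}, {"rx": 0, "ry": 0, "rz": 0, "tx": 0, "ty": 0, "tz": 0, "gripper": 0}, {"rx": 0, "ry": 0, "rz": 0, "tx": 0, "ty": 0, "tz": 0, "gripper": 0}, {"rx": 0, "ry": 0, "rz": 0, "tx": 0, "ty": 0, "tz": 0, "gripper": 0}], squeeze=80)

```text
time: 3.48
tcp_pos: [0.5204, -0.2974, 0.1442]
ee_rot: [2.404, 2.019, 0.003]
ft_force: [-0.8, -0.8, 6.0]
opening: 0.13
```

Run:
```python
from h import *
s=monitor.read_state();print(s['tcp_pos'],s['ee_rot'],s['opening'],s['ft_force'],s['torque'])
```

```text
[ 0.52035839 -0.29735746  0.14423934] [2.40420519 2.01918907 0.0032655 ] 0.13039090162556585 [-0.75651242 -0.75621922  5.99174739] [0.1609795  0.37418642 0.05831869]
```

Request:
jog_arm(steps=[{"rx": 0, "ry": 0, "rz": 0, "tx": 0, "ty": 0, "tz": -0.3, "gripper": 0}, {"rx": 0, "ry": 0, "rz": 0, "tx": 0, "ty": 0, "tz": -0.8, "gripper": 0}, {"rx": 0, "ry": 0, "rz": 0, "tx": 0, "ty": 0, "tz": -1.3, "gripper": 0}, {"rx": 0, "ry": 0, "rz": 0, "tx": 0, "ty": 0, "tz": -1.6, "gripper": 0}, {"rx": 0, "ry": 0, "rz": 0, "tx": 0, "ty": 0, "tz": -1.6, "gripper": 0}, {"rx": 0, "ry": 0, "rz": 0, "tx": 0, "ty": 0, "tz": -1.6, "gripper": 0}], squeeze=80)

```text
time: 4.22
tcp_pos: [0.5195, -0.297, 0.2234]
ee_rot: [2.405, 2.02, 0.002]
ft_force: [-0.3, 0.3, -4.1]
opening: 0.127
```

Run:
```python
from h import *
s=monitor.read_state();print(s['tcp_pos'],s['ee_rot'],s['opening'],s['ft_force'],s['torque'])
im=grab('wrist'); save(im,'w5.png',(200,0,440,400),2); im=grab('side');save(im,'s5.png',(220,160,420,360),4)
```

```text
[ 0.51952037 -0.29695972  0.22342866] [2.40543237e+00 2.02020705e+00 2.32398707e-03] 0.12656929834336153 [-0.30450713  0.33899151 -4.10970403] [ 0.00806886 -0.00088567 -0.01121302]
```

View pics/w5.png

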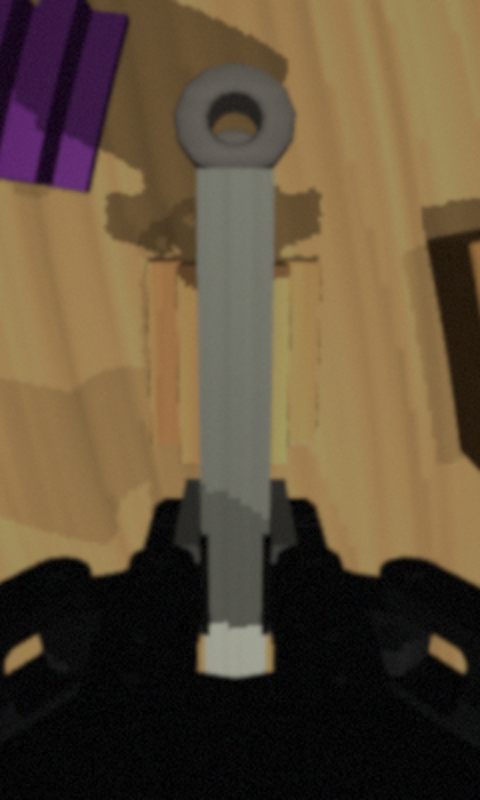

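View pics/s5.png

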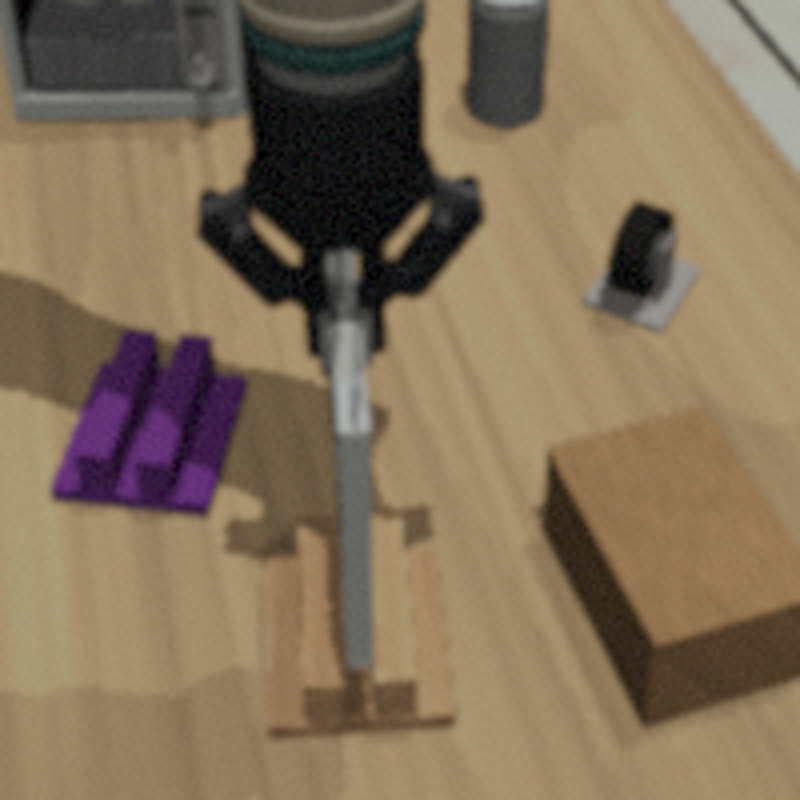

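Run:
```python
from h import *
im=load('wrist'); s=monitor.read_state();A=R.from_rotvec(s['ee_rot']);M=cv2.Rodrigues(im['rvec'])[0]
def P(u,v,d=None):
    C,r=rayw(im,u,v); 
    d=np.median(im['depth'][int(v)-1:int(v)+2,int(u)-1:int(u)+2]) if d is None else d
    return A.inv().apply(C+r*d/(M[2]@r)-s['tcp_pos'])
print('ring pts',[P(u,v).round(4) for u,v in((293,60),(342,60),(318,38),(296,72),(340,72))])
for v in range(90,320,15): print(v,P(318,v).round(4))
zt=np.median([P(u,v)[2] for u,v in((293,60),(342,60),(318,38),(296,72),(340,72))])
C,r=rayw(im,318,60); c=A.inv().apply(C-s['tcp_pos']);rr=A.inv().apply(r); print('bore top in tool',c+rr*(zt-c[2])/rr[2])
```

```text
ring pts [array([ 0.0931, -0.01  , -0.0131]), array([ 0.0932,  0.0104, -0.0128]), array([ 0.1026,  0.0004, -0.0135]), array([ 0.0879, -0.0088, -0.0129]), array([ 0.088 ,  0.0095, -0.0127])]
90 [ 0.0785  0.0003 -0.0335]
105 [ 0.0731  0.0003 -0.034 ]
120 [ 0.0678  0.0003 -0.034 ]
135 [ 0.0624  0.0003 -0.0339]
150 [ 0.057   0.0003 -0.0338]
165 [ 0.0516  0.0003 -0.0338]
180 [ 0.046   0.0003 -0.0335]
195 [ 0.0405  0.0003 -0.0338]
210 [ 0.0348  0.0003 -0.034 ]
225 [ 0.0287  0.0003 -0.0336]
240 [ 0.0228  0.0003 -0.0342]
255 [ 0.0163  0.0004 -0.034 ]
270 [ 0.0092  0.0004 -0.0334]
285 [ 0.0022  0.0004 -0.0337]
300 [-0.0052  0.0004 -0.0338]
315 [-0.0135  0.0004 -0.0335]
bore top in tool [ 0.09305117  0.00037022 -0.01292901]
```

```bash
cat >> h.py <<'E'
def togo(pin,back,z):
    s=monitor.read_state();A=R.from_rotvec(s['ee_rot'])
    kn=A.apply([.0931,.0004,0]);t=np.array([pin[0],pin[1],0])-kn;t[2]=z
    dx=A.apply([1,0,0]);dx[2]=0
    t-=back*dx
    print('target',t,'steps tx ty tz',(A.inv().apply(t-s['tcp_pos'])/.05).round(3))
E
python3 -c "
from h import *
togo((.5123,.2056),.04,.223);togo((.5123,.2056),.04,.191)"
```

```text
target [0.48891676 0.07456957 0.223     ] steps tx ty tz [ 7.213 -1.885  0.009]
target [0.48891676 0.07456957 0.191     ] steps tx ty tz [ 7.212 -1.886  0.649]
```

Request:
jog_arm(steps=[{"rx": 0, "ry": 0, "rz": 0, "tx": 0.5, "ty": -0.1, "tz": 0, "gripper": 0}, {"rx": 0, "ry": 0, "rz": 0, "tx": 1.4, "ty": -0.4, "tz": 0, "gripper": 0}, {"rx": 0, "ry": 0, "rz": 0, "tx": 2.4, "ty": -0.6, "tz": 0, "gripper": 0}, {"rx": 0, "ry": 0, "rz": 0, "tx": 3.4, "ty": -0.9, "tz": 0, "gripper": 0}, {"rx": 0, "ry": 0, "rz": 0, "tx": 4.4, "ty": -1.2, "tz": 0, "gripper": 0}, {"rx": 0, "ry": 0, "rz": 0, "tx": 5.4, "ty": -1.5, "tz": 0, "gripper": 0}, {"rx": 0, "ry": 0, "rz": 0, "tx": 6.2, "ty": -1.75, "tz": 0, "gripper": 0}, {"rx": 0, "ry": 0, "rz": 0, "tx": 6.9, "ty": -1.9, "tz": 0, "gripper": 0}, {"rx": 0, "ry": 0, "rz": 0, "tx": 7.1, "ty": -1.9, "tz": 0.3, "gripper": 0}, {"rx": 0, "ry": 0, "rz": 0, "tx": 7.1, "ty": -1.9, "tz": 0.65, "gripper": 0}], squeeze=80)

```text
time: 5.58
tcp_pos: [0.4873, 0.0699, 0.1899]
ee_rot: [-2.404, -2.023, -0.002]
ft_force: [-0.1, -0.3, -3.8]
opening: 0.128
```

Request:
jog_arm(steps=[{"rx": 0, "ry": 0, "rz": 0, "tx": 0, "ty": 0, "tz": 0, "gripper": 0}, {"rx": 0, "ry": 0, "rz": 0, "tx": 0, "ty": 0, "tz": 0, "gripper": 0}])

```text
time: 5.82
tcp_pos: [0.4875, 0.0692, 0.1898]
ee_rot: [2.405, 2.021, 0.001]
ft_force: [0.1, 0.2, -3.2]
opening: 0.126
```

Run:
```python
from h import *
im=grab('wrist'); im['pixels']=cv2.convertScaleAbs(im['pixels'],alpha=1.8); save(im,'w6.png',(220,0,420,150),4)
s=monitor.read_state();print(s['tcp_pos'],R.from_rotvec(s['ee_rot']).as_matrix().round(4),s['ft_force'],s['torque'])
togo((.5123,.2056),.0,.191)
```

```text
[0.4877088  0.06927908 0.19011531] [[ 1.721e-01  9.851e-01  1.200e-03]
 [ 9.851e-01 -1.721e-01  6.000e-04]
 [ 8.000e-04  1.100e-03 -1.000e+00]] [-0.24168826 -0.03038683 -3.99374968] [-0.05091452  0.00601371  0.04442181]
target [0.49588521 0.11395766 0.191     ] steps tx ty tz [ 0.908  0.007 -0.017]
```

View pics/w6.png

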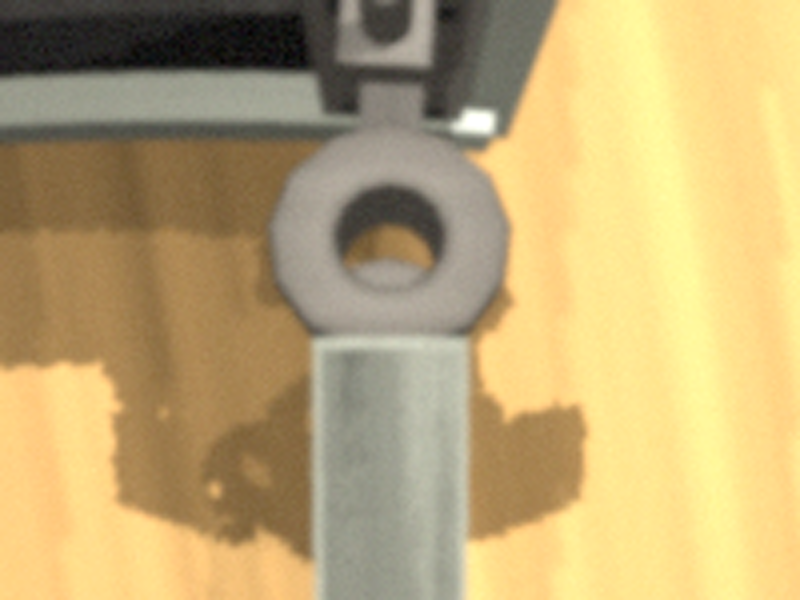

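Request:
jog_arm(steps=[{"rx": 0, "ry": 0, "rz": 0, "tx": 0.2, "ty": 0, "tz": 0, "gripper": 0}, {"rx": 0, "ry": 0, "rz": 0, "tx": 0.4, "ty": 0, "tz": 0, "gripper": 0}, {"rx": 0, "ry": 0, "rz": 0, "tx": 0.6, "ty": 0, "tz": 0, "gripper": 0}, {"rx": 0, "ry": 0, "rz": 0, "tx": 0.8, "ty": 0, "tz": 0, "gripper": 0}, {"rx": 0, "ry": 0, "rz": 0, "tx": 0.8, "ty": 0, "tz": 0, "gripper": 0}, {"rx": 0, "ry": 0, "rz": 0, "tx": 0.8, "ty": 0, "tz": 0, "gripper": 0}])

```text
time: 6.62
tcp_pos: [0.4945, 0.1084, 0.1901]
ee_rot: [2.405, 2.021, 0.001]
ft_force: [-0.0, -0.4, -2.9]
opening: 0.129
```

Run:
```python
from h import *
im=grab('wrist'); im['pixels']=cv2.convertScaleAbs(im['pixels'],alpha=2.2); save(im,'w7.png',(280,20,360,100),8)
s=monitor.read_state();print(s['tcp_pos'],s['ft_force'],s['torque'])
togo((.5123,.2056),.0,.191)
p=(.5123,.2056)
for z in(.163,.145): print('pin',z,projw(im,(*p,z)))
A=R.from_rotvec(s['ee_rot'])
for tz in(-.0129,.0111): print('knuckle',projw(im,s['tcp_pos']+A.apply([.0931,.0004,tz])))
```

```text
[0.49449708 0.10817279 0.19010898] [ 0.44326749  0.05273836 -3.40349389] [-0.05596883  0.06622071  0.01458617]
target [0.49584218 0.11396535 0.191     ] steps tx ty tz [ 0.119  0.007 -0.018]
pin 0.163 (np.float64(318.671001829785), np.float64(62.515723007954136), np.float64(0.17313372069334257))
pin 0.145 (np.float64(318.49912924420465), np.float64(67.4904368685416), np.float64(0.19089500027929446))
knuckle (np.float64(318.3968707532132), np.float64(60.26096421826776), np.float64(0.13267273136655056))
knuckle (np.float64(318.20848203552663), np.float64(68.68752076947604), np.float64(0.15635051495037924))
```

View pics/w7.png

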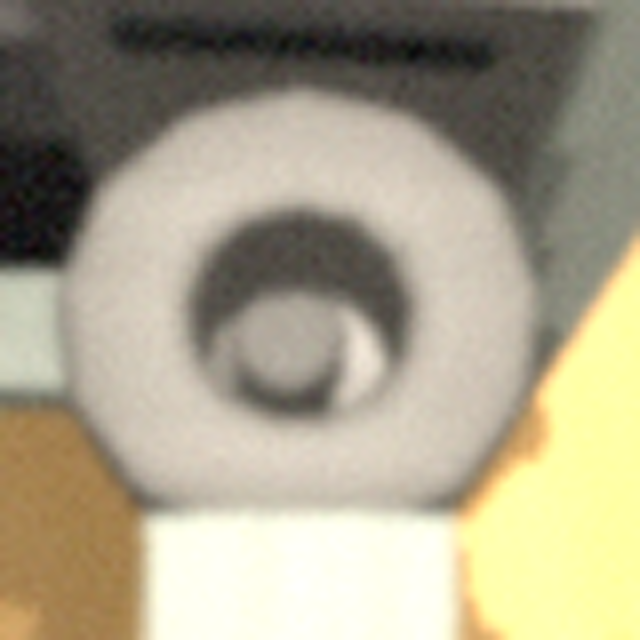

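```bash
cat >> h.py <<'E'
def rel(im,pin,bore,zp=.163):
    s=monitor.read_state();A=R.from_rotvec(s['ee_rot'])
    C,r=rayw(im,*pin); P=C+r*(zp-C[2])/r[2]; P=A.inv().apply(P-s['tcp_pos'])
    C,r=rayw(im,*bore); c=A.inv().apply(C-s['tcp_pos']);rr=A.inv().apply(r);B=c+rr*(-.0129-c[2])/rr[2]
    print('pin tool',P,'bore tool',B,'steps tx ty',((P-B)[:2]/.05).round(3), 'mm',(P-B)[:2]*1e3)
E
python3 - <<'E'
from h import *
im=load('wrist')
rel(im,(316.3,62.5),(317.75,59.4))
for du,dv in((1,0),(0,1)): rel(im,(316.3+du,62.5+dv),(317.75,59.4))
E
```

```text
pin tool [ 0.09903743 -0.00058317  0.02713712] bore tool [ 0.09347454  0.00013212 -0.0129    ] steps tx ty [ 0.111 -0.014] mm [ 5.56289069 -0.7152865 ]
pin tool [ 9.90376582e-02 -4.26290026e-05  2.71376574e-02] bore tool [ 0.09347454  0.00013212 -0.0129    ] steps tx ty [ 0.111 -0.003] mm [ 5.56312205 -0.1747448 ]
pin tool [ 0.09847042 -0.00058276  0.02713696] bore tool [ 0.09347454  0.00013212 -0.0129    ] steps tx ty [ 0.1   -0.014] mm [ 4.99588869 -0.71487829]
```

Request:
jog_arm(steps=[{"rx": 0, "ry": 0, "rz": 0, "tx": 0.06, "ty": -0.01, "tz": 0, "gripper": 0}, {"rx": 0, "ry": 0, "rz": 0, "tx": 0.11, "ty": -0.015, "tz": 0, "gripper": 0}, {"rx": 0, "ry": 0, "rz": 0, "tx": 0.11, "ty": -0.015, "tz": 0, "gripper": 0}, {"rx": 0, "ry": 0, "rz": 0, "tx": 0.11, "ty": -0.015, "tz": 0.15, "gripper": 0}, {"rx": 0, "ry": 0, "rz": 0, "tx": 0.11, "ty": -0.015, "tz": 0.2, "gripper": 0}, {"rx": 0, "ry": 0, "rz": 0, "tx": 0.11, "ty": -0.015, "tz": 0.2, "gripper": 0}])

```text
time: 7.42
tcp_pos: [0.4944, 0.1135, 0.1797]
ee_rot: [2.405, 2.02, -0.0]
ft_force: [0.3, -0.5, -4.4]
opening: 0.133
```

Run:
```python
from h import *
im=grab('wrist'); im['pixels']=cv2.convertScaleAbs(im['pixels'],alpha=2.2); save(im,'w8.png',(280,20,360,100),8)
s=monitor.read_state();print(s['tcp_pos'],R.from_rotvec(s['ee_rot']).as_matrix().round(4),s['ft_force'],s['torque'])
A=R.from_rotvec(s['ee_rot'])
for tz in(-.0129,.0111): print('knuckle',projw(im,s['tcp_pos']+A.apply([.0935,.0001,tz])))
b=s['tcp_pos']+A.apply([.0935,.0001,0]);b[2]=.163;print('aligned pin would be',projw(im,b))
```

```text
[0.49462333 0.11361975 0.17990565] [[ 1.727e-01  9.850e-01  6.000e-04]
 [ 9.850e-01 -1.727e-01 -0.000e+00]
 [ 1.000e-04  6.000e-04 -1.000e+00]] [-0.36585228  0.12750756 -3.47240547] [-0.0523237  -0.03364823  0.01556525]
knuckle (np.float64(317.9066142384118), np.float64(58.5980134291151), np.float64(0.13256397311682921))
knuckle (np.float64(317.8155412830609), np.float64(67.27149688357008), np.float64(0.1562231507451481))
aligned pin would be (np.float64(317.77702072555167), np.float64(68.99346016216217), np.float64(0.16196893285174896))
```

View pics/w8.png

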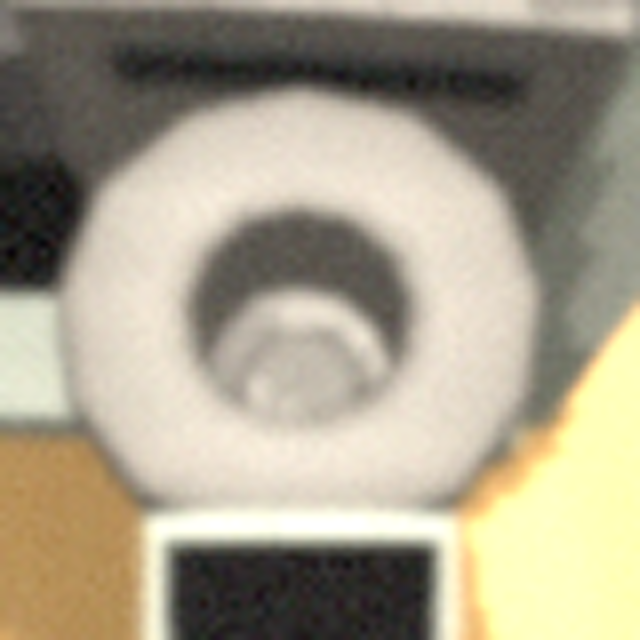

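Through the bore at crop (302,375) the pin tip shows centred at about (303,390), as predicted for alignment. I'll lower gently.

Request:
jog_arm(steps=[{"rx": 0, "ry": 0, "rz": 0, "tx": 0, "ty": 0, "tz": 0.04, "gripper": 0}, {"rx": 0, "ry": 0, "rz": 0, "tx": 0, "ty": 0, "tz": 0.08, "gripper": 0}, {"rx": 0, "ry": 0, "rz": 0, "tx": 0, "ty": 0, "tz": 0.11, "gripper": 0}, {"rx": 0, "ry": 0, "rz": 0, "tx": 0, "ty": 0, "tz": 0.14, "gripper": 0}, {"rx": 0, "ry": 0, "rz": 0, "tx": 0, "ty": 0, "tz": 0.17, "gripper": 0}, {"rx": 0, "ry": 0, "rz": 0, "tx": 0, "ty": 0, "tz": 0.17, "gripper": 0}])

```text
time: 8.22
tcp_pos: [0.4945, 0.1136, 0.1713]
ee_rot: [2.405, 2.02, 0.0]
ft_force: [-0.3, 0.1, -2.7]
opening: 0.127
```

Run:
```python
from h import *
im=grab('wrist'); im['pixels']=cv2.convertScaleAbs(im['pixels'],alpha=2.2); save(im,'w9.png',(280,20,360,100),8)
s=monitor.read_state();print(s['tcp_pos'],R.from_rotvec(s['ee_rot']).as_matrix().round(4),s['ft_force'],s['torque'])
```

```text
[0.49457402 0.11363315 0.17135041] [[ 1.727e-01  9.850e-01  5.000e-04]
 [ 9.850e-01 -1.727e-01 -1.000e-04]
 [ 0.000e+00  5.000e-04 -1.000e+00]] [ 0.33384233  0.05241573 -4.11835427] [-0.04083613 -0.01704527 -0.02591604]
```

View pics/w9.png

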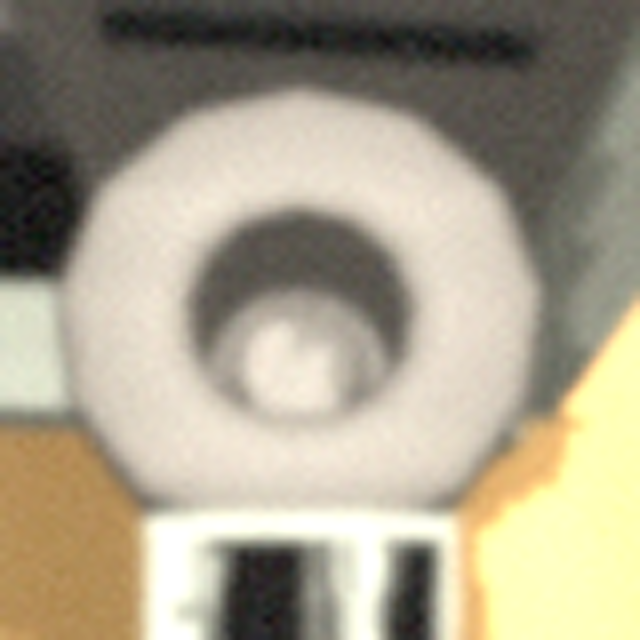

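Request:
jog_arm(steps=[{"rx": 0, "ry": 0, "rz": 0, "tx": 0, "ty": 0, "tz": 0.04, "gripper": 0}, {"rx": 0, "ry": 0, "rz": 0, "tx": 0, "ty": 0, "tz": 0.08, "gripper": 0}, {"rx": 0, "ry": 0, "rz": 0, "tx": 0, "ty": 0, "tz": 0.12, "gripper": 0}, {"rx": 0, "ry": 0, "rz": 0, "tx": 0, "ty": 0, "tz": 0.16, "gripper": 0}, {"rx": 0, "ry": 0, "rz": 0, "tx": 0, "ty": 0, "tz": 0.2, "gripper": 0}, {"rx": 0, "ry": 0, "rz": 0, "tx": 0, "ty": 0, "tz": 0.22, "gripper": 0}, {"rx": 0, "ry": 0, "rz": 0, "tx": 0, "ty": 0, "tz": 0.22, "gripper": 0}])

```text
time: 9.15
tcp_pos: [0.4946, 0.1136, 0.1603]
ee_rot: [2.405, 2.02, 0.0]
ft_force: [0.2, -0.6, -3.5]
opening: 0.129
```

Run:
```python
from h import *
s=monitor.read_state();print(s['tcp_pos'],R.from_rotvec(s['ee_rot']).as_matrix().round(4),s['ft_force'],s['torque'])
```

```text
[0.49455015 0.11360929 0.16027057] [[ 1.727e-01  9.850e-01  3.000e-04]
 [ 9.850e-01 -1.727e-01 -1.000e-04]
 [-1.000e-04  4.000e-04 -1.000e+00]] [ 0.19084789 -0.57570604 -3.54127626] [-0.04032908 -0.01161529 -0.00047349]
```

Still no contact force. The last 4 mm go in tiny steps.

Request:
jog_arm(steps=[{"rx": 0, "ry": 0, "rz": 0, "tx": 0, "ty": 0, "tz": 0.02, "gripper": 0}, {"rx": 0, "ry": 0, "rz": 0, "tx": 0, "ty": 0, "tz": 0.04, "gripper": 0}, {"rx": 0, "ry": 0, "rz": 0, "tx": 0, "ty": 0, "tz": 0.06, "gripper": 0}, {"rx": 0, "ry": 0, "rz": 0, "tx": 0, "ty": 0, "tz": 0.07, "gripper": 0}, {"rx": 0, "ry": 0, "rz": 0, "tx": 0, "ty": 0, "tz": 0.08, "gripper": 0}, {"rx": 0, "ry": 0, "rz": 0, "tx": 0, "ty": 0, "tz": 0.08, "gripper": 0}])

```text
time: 9.9
tcp_pos: [0.4947, 0.1134, 0.1568]
ee_rot: [2.405, 2.02, 0.001]
ft_force: [-1.0, -2.2, 3.4]
opening: 0.125
```

Run:
```python
from h import *
s=monitor.read_state();print(s['tcp_pos'],s['ft_force'],s['torque'])
im=grab('side');save(im,'s10.png',(200,90,320,210),6)
```

```text
[0.4947313  0.11341511 0.15676562] [-1.03616966 -2.17068895  3.395896  ] [-0.04142691  0.37748387  0.15599713]
```

View pics/s10.png

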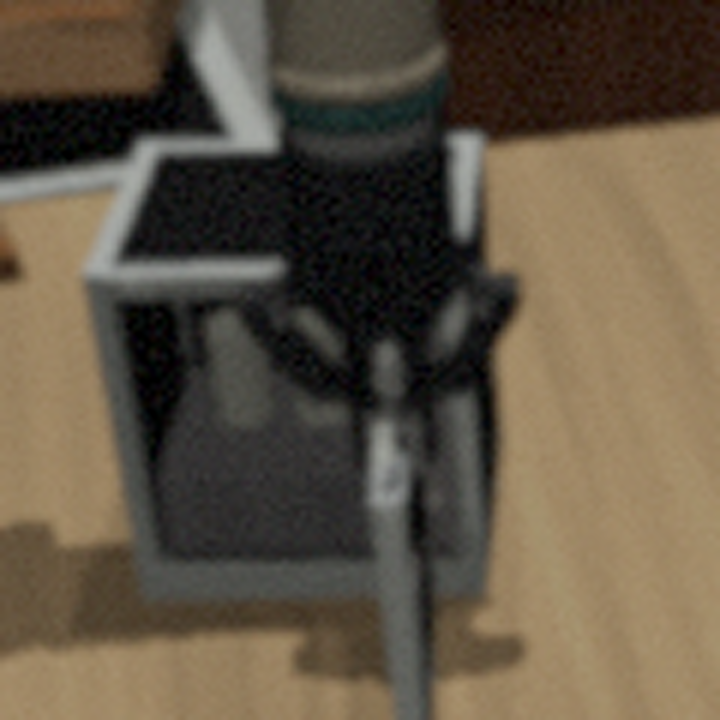

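Request:
jog_arm(steps=[{"rx": 0, "ry": 0, "rz": 0, "tx": 0, "ty": 0, "tz": 0.02, "gripper": 0}, {"rx": 0, "ry": 0, "rz": 0, "tx": 0, "ty": 0, "tz": 0.02, "gripper": 0}, {"rx": 0, "ry": 0, "rz": 0, "tx": 0, "ty": 0, "tz": 0.02, "gripper": 0}])

```text
time: 10.32
tcp_pos: [0.4948, 0.1133, 0.1564]
ee_rot: [2.405, 2.02, 0.002]
ft_force: [-3.7, -2.5, 8.5]
opening: 0.127
```

Run:
```python
from h import *
s=monitor.read_state();print(s['tcp_pos'],s['ft_force'],s['torque'])
im=grab('wrist'); M=cv2.Rodrigues(im['rvec'])[0];im['pixels']=cv2.convertScaleAbs(im['pixels'],alpha=2.2); save(im,'w10.png',(240,0,400,160),5)
for u,v in((293,60),(342,60),(318,38)):
    C,r=rayw(im,u,v);d=np.median(im['depth'][v-1:v+2,u-1:u+2]);print('ring top',C+r*d/(M[2]@r))
```

```text
[0.49484375 0.11328687 0.15644386] [-3.74501421 -2.5261178   8.48155698] [0.14129523 0.51511568 0.18835147]
ring top [0.50110096 0.20663793 0.16996057]
ring top [0.52104374 0.20318361 0.16979919]
ring top [0.51294174 0.21441209 0.16941131]
```

View pics/w10.png

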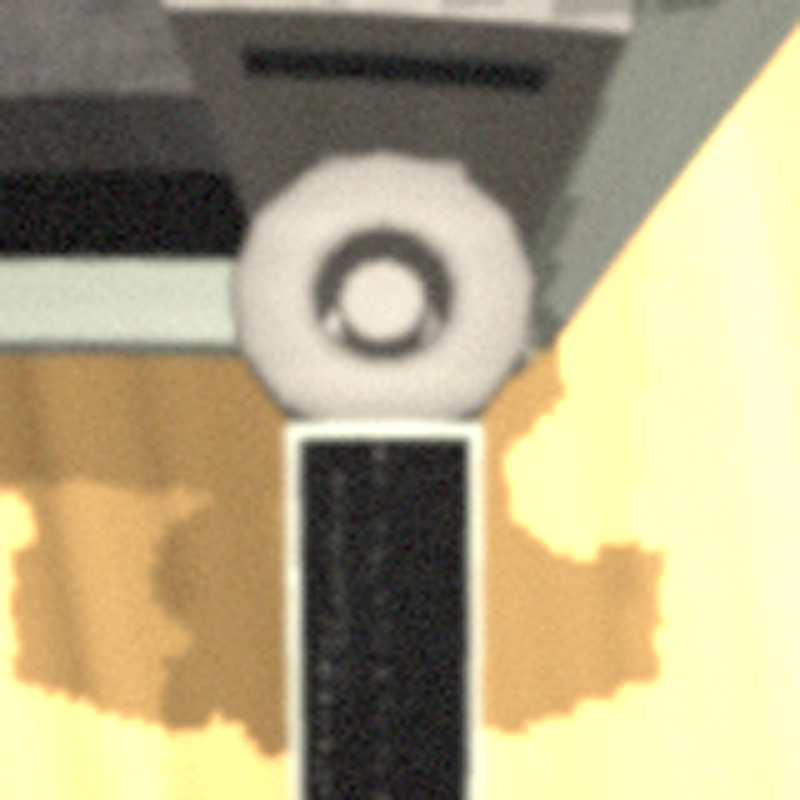

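Home: the ring top is at z 0.1697 (expected 0.169), with the pin centred in the bore at crop (382,298). I'll relieve the push, then open.

Request:
jog_arm(steps=[{"rx": 0, "ry": 0, "rz": 0, "tx": 0, "ty": 0, "tz": 0, "gripper": 0}, {"rx": 0, "ry": 0, "rz": 0, "tx": 0, "ty": 0, "tz": 0, "gripper": 0}], squeeze=40)

```text
time: 10.62
tcp_pos: [0.4949, 0.1135, 0.1566]
ee_rot: [2.405, 2.02, 0.002]
ft_force: [-2.1, -1.6, 4.5]
opening: 0.132
```

Request:
jog_arm(steps=[{"rx": 0, "ry": 0, "rz": 0, "tx": 0, "ty": 0, "tz": 0, "gripper": 14}, {"rx": 0, "ry": 0, "rz": 0, "tx": 0, "ty": 0, "tz": 0, "gripper": 18}, {"rx": 0, "ry": 0, "rz": 0, "tx": 0, "ty": 0, "tz": 0, "gripper": 25}, {"rx": 0, "ry": 0, "rz": 0, "tx": 0, "ty": 0, "tz": 0, "gripper": 35}, {"rx": 0, "ry": 0, "rz": 0, "tx": 0, "ty": 0, "tz": 0, "gripper": 45}, {"rx": 0, "ry": 0, "rz": 0, "tx": 0, "ty": 0, "tz": 0, "gripper": 45}, {"rx": 0, "ry": 0, "rz": 0, "tx": 0, "ty": 0, "tz": 0, "gripper": 45}])

```text
time: 11.5
tcp_pos: [0.4949, 0.1135, 0.1566]
ee_rot: [2.405, 2.02, 0.002]
ft_force: [-0.5, 0.0, -0.1]
opening: 0.449
```

Run:
```python
from h import *
s=monitor.read_state();print(s['tcp_pos'],s['ft_force'],s['torque'],s['opening'])
im=grab('wrist'); save(im,'w11.png')
```

```text
[0.49489668 0.11346386 0.15662215] [-0.4946815   0.01511843 -0.14327885] [ 0.03423102 -0.02272097  0.03017496] 0.4487177814764278
```

View pics/w11.png

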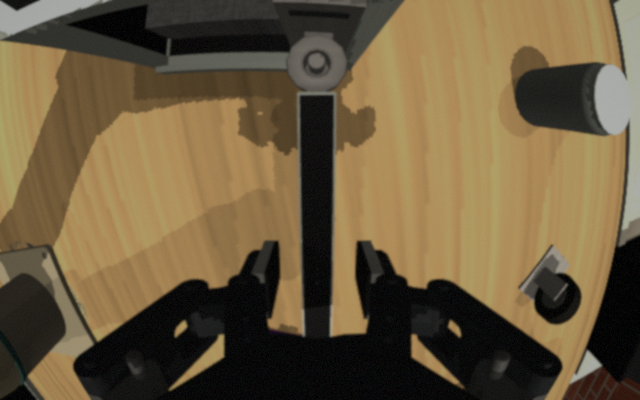

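The door at (317,215) stands between the open fingers with clearance on both sides, and the force is zero. I'll retreat straight up.

Request:
jog_arm(steps=[{"rx": 0, "ry": 0, "rz": 0, "tx": 0, "ty": 0, "tz": -0.4, "gripper": 45}, {"rx": 0, "ry": 0, "rz": 0, "tx": 0, "ty": 0, "tz": -1.0, "gripper": 45}, {"rx": 0, "ry": 0, "rz": 0, "tx": 0, "ty": 0, "tz": -1.7, "gripper": 45}, {"rx": 0, "ry": 0, "rz": 0, "tx": 0, "ty": 0, "tz": -2.4, "gripper": 45}, {"rx": 0, "ry": 0, "rz": 0, "tx": 0, "ty": 0, "tz": -2.4, "gripper": 45}, {"rx": 0, "ry": 0, "rz": 0, "tx": 0, "ty": 0, "tz": -2.4, "gripper": 45}, {"rx": 0, "ry": 0, "rz": 0, "tx": 0, "ty": 0, "tz": -2.4, "gripper": 45}, {"rx": 0, "ry": 0, "rz": 0, "tx": 0, "ty": 0, "tz": -2.4, "gripper": 45}])

```text
time: 12.55
tcp_pos: [0.4942, 0.1133, 0.2757]
ee_rot: [2.406, 2.02, -0.0]
ft_force: [-0.8, 0.4, 0.1]
opening: 0.448
```

Run:
```python
from h import *
s=monitor.read_state();print(s['tcp_pos'],s['ft_force'],s['qvel'].round(3))
im=grab('wrist'); M=cv2.Rodrigues(im['rvec'])[0]
save(im,'w12.png',(200,0,440,300),3); i2=grab('side'); save(i2,'s12.png',(200,90,360,250),5)
A=R.from_rotvec(s['ee_rot'])
f=np.array
for y in(.1,.14,.18):
    pass
def P(u,v):
    C,r=rayw(im,u,v);d=np.median(im['depth'][v-1:v+2,u-1:u+2]);return (C+r*d/(M[2]@r)).round(4)
for y in range(120,290,25): print(y,P(317,y))
```

```text
[0.49420812 0.11326583 0.2757328 ] [-0.80414599  0.37007216  0.05901497] [ 0.001 -0.003  0.002 -0.005  0.003  0.003  0.   ]
120 [0.5055 0.1783 0.19  ]
145 [0.5023 0.1599 0.1892]
170 [0.499  0.1411 0.1881]
195 [0.4956 0.1217 0.1876]
220 [0.492  0.1013 0.1868]
245 [0.4881 0.0792 0.1854]
270 [0.484  0.0557 0.1847]
```

View pics/w12.png

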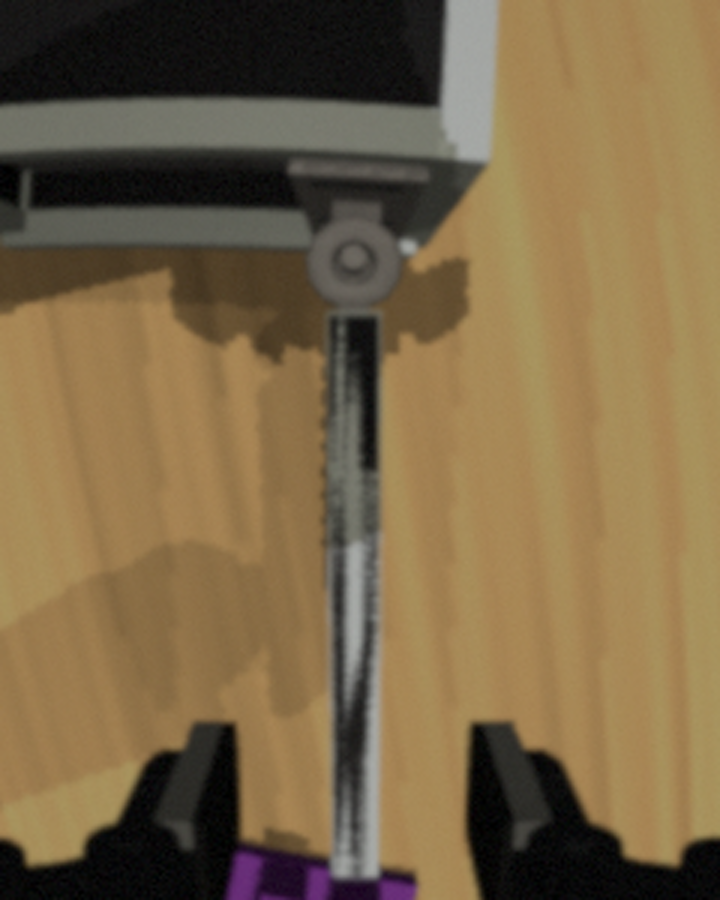

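View pics/s12.png

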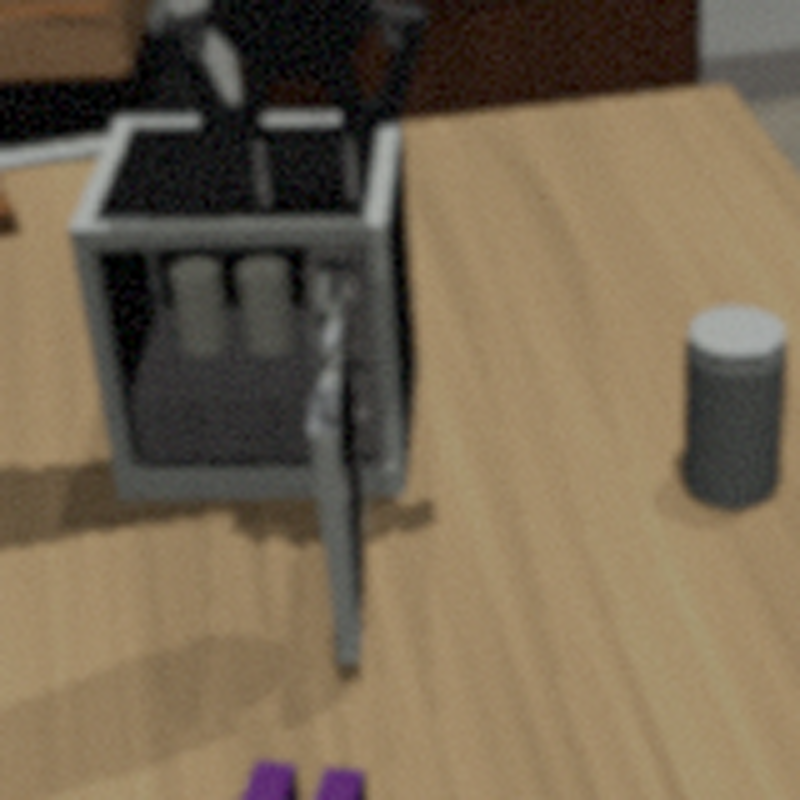

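Request:
jog_arm(steps=[{"rx": 0, "ry": 0, "rz": 0, "tx": 0, "ty": 0, "tz": 0, "gripper": 45}, {"rx": 0, "ry": 0, "rz": 0, "tx": 0, "ty": 0, "tz": 0, "gripper": 45}, {"rx": 0, "ry": 0, "rz": 0, "tx": 0, "ty": 0, "tz": 0, "gripper": 45}, {"rx": 0, "ry": 0, "rz": 0, "tx": 0, "ty": 0, "tz": 0, "gripper": 45}, {"rx": 0, "ry": 0, "rz": 0, "tx": 0, "ty": 0, "tz": 0, "gripper": 45}, {"rx": 0, "ry": 0, "rz": 0, "tx": 0, "ty": 0, "tz": 0, "gripper": 45}, {"rx": 0, "ry": 0, "rz": 0, "tx": 0, "ty": 0, "tz": 0, "gripper": 45}, {"rx": 0, "ry": 0, "rz": 0, "tx": 0, "ty": 0, "tz": 0, "gripper": 45}])

```text
time: 13.65
tcp_pos: [0.4945, 0.1133, 0.2761]
ee_rot: [2.405, 2.02, 0.001]
ft_force: [0.9, 0.3, -0.4]
opening: 0.445
```

Run:
```python
from h import *
a=load('wrist');b=grab('wrist')
d=np.abs(a['pixels'].astype(int)-b['pixels']).mean(2)
print('diff door area',d[60:300,300:335].mean(),'elsewhere',d[100:250,100:200].mean(), cv2.phaseCorrelate(a['pixels'][90:300,290:345,0].astype(float),b['pixels'][90:300,290:345,0].astype(float)))
M=cv2.Rodrigues(b['rvec'])[0]
P=[]
for v in range(112,285,3):
    C,r=rayw(b,317,v);dd=np.median(b['depth'][v-2:v+3,315:320]);P.append(C+r*dd/(M[2]@r))
P=np.array(P);s=np.hypot(P[:,0]-.512,P[:,1]-.206);print('slope',np.polyfit(s,P[:,2],1),P[:,2].min(),P[:,2].max())
# across thickness tilt
for u,v in((293+20,87),): pass
for u,v in((306,87),(318,76),(330,87)):
    C,r=rayw(b,u,v);dd=np.median(b['depth'][v-1:v+2,u-1:u+2]);print(C+r*dd/(M[2]@r))
```

```text
diff door area 18.910674603174602 elsewhere 1.2192 ((0.18081010767614103, 0.04804134359993384), 0.5698618029952947)
slope [-0.04013093  0.19115373] 0.18431555186995505 0.19054751933207742
[0.50175033 0.20588575 0.16988043]
[0.51262764 0.21294378 0.17072338]
[0.52043909 0.20257555 0.17040857]
```

Run:
```python
from h import *
b=load('wrist'); save(b,'w13.png',(200,0,440,300),3)
```

```text
(no output)
```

View pics/w13.png

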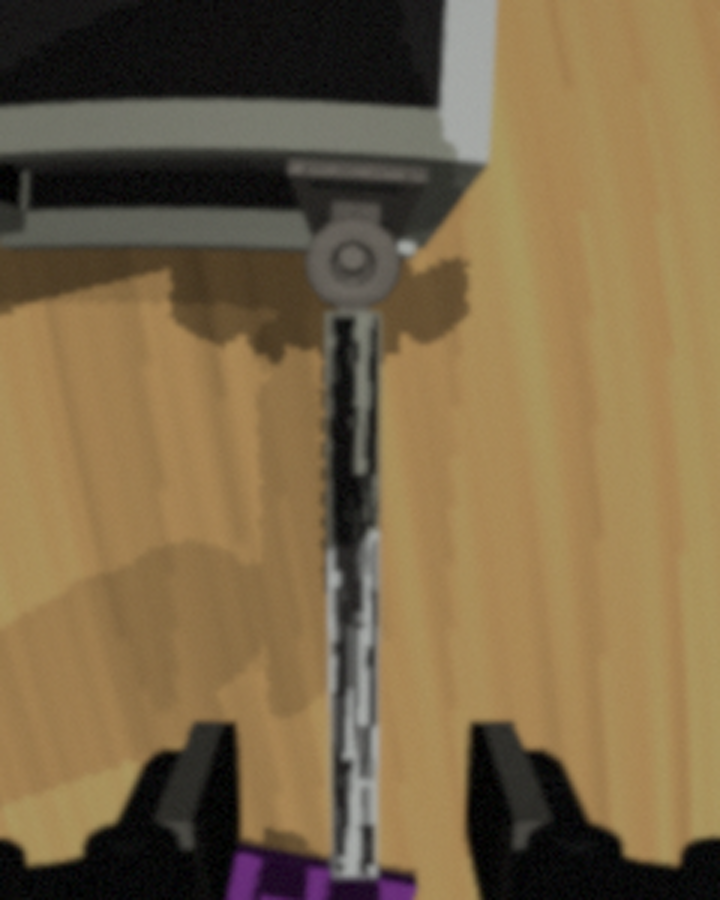

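The door's outline hasn't moved in 1.1 s; only the z-fighting texture on its top edge flickers. The pin shows inside the knuckle at crop (352,258) and the fingers are well clear, so I'll hand in.

```bash
python3 -c "
from h import *
print(order.hand_in())"
```

```text
the job is handed in; nothing more can be done
None
```

The door is hanging on both pins of the flight case, released, standing open roughly square to the front. I handed the job in at about 13.7 s; no verdict was reported.

I gripped the door by its top edge and lifted it about 79 mm out of the stand. I lined up the upper knuckle by watching the pin through its bore with the wrist camera, lowered it in small steps, and let go only once it was home.

What the last checks showed:
- **Seating:** the top of the upper knuckle measured z ≈ 0.170 m against an expected 0.169 m. The pin was visible centred in the bore. I inferred the lower knuckle from this and from the smooth descent; it was hidden from view.
- **Forces:** at the bottom the tool was pushing down with at most about 12 N. After opening, the force was about zero.
- **Stillness:** the door's outline was the same in two pictures 1.1 s apart. A raw pixel comparison did show a large difference on its top edge. I put that down to texture flicker, not motion.
- **Tilt:** the door sags about 0.04 rad (2.3°) in its bore clearance after release, inside the 0.07 rad limit but not negligible.
- **Bystanders:** the caster, carton and can were not touched. The arm kept away from them, but I did not measure their positions again at the end.

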